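# Re-tile the bare column of the kindling box roof

### The arm

A 7-joint arm with a two-finger parallel gripper is mounted at the origin on the work surface. World frame = base frame: x ahead of the robot, y to its left, z up, the work surface at z = 0. Lengths are in m, angles in rad, forces in N, time in s.
With the tool pointing down it reaches from about 0.4 to 0.875 m from the base axis. Payload 6.5 kg.
Tool frame: the origin (TCP) lies at the very end of the fingers, on their centre line; the grasp point (between the pads) lies 19 mm behind it (env.tcp_to_grasp is the distance from the TCP to the grasp point, in m); z points along the fingers, y is the line along which they close (so a half turn about z gives the same grasp; the last joint's range is limited). The gripper opens to 88 mm and grips with 3 to 60 N. Pads are 18 mm wide; open, the fingers measure 123 mm over their backs; the gripper's body (75 mm by 187 mm) begins 45 mm behind the grasp point.
Start: joints at [-1.324, 0.536, -0.004, 1.538, 0.003, 1.067, -0.071], TCP at [0.2, 0.618, 0.239] pointing down, gripper open.
Joint ranges: [-2.7, 2.7], [-0.37, 2.16], [-1.27, 1.26], [0.24, 2.4], [-1.31, 4.45], [0.19, 1.91], [-2.76, 2.76]. Speed limits (rad/s): [2.39, 2.39, 3.14, 3.14, 3.14, 3.14, 3.14].

### API

Orientations are given as a unit quaternion [w, x, y, z].
In Python, from station import env gives the robot as it stands. The module is installed in compiled form; this text tells all that it offers.
- The arm moves only by the shell command python3 -m pendant 'ROWS' [OPENING]. ROWS is a JSON object of lists of equal length, an entry for each row: "xyz": the shift along the world's x, y, z in mm, a list of three; "spin": the turn about the world's z in degrees. In form: {"xyz": [[x, y, z], ...], "spin": [spin, ...]}. A call has 1 to 5 rows; each row is the pose to reach, as a shift and turn from the pose commanded when the call began; what a row does not reach only later rows make up. A row lasts 1/8 s, in which the tool goes at most 62.5 mm and 10.7 degrees, less where a joint would pass 70% of its speed; a pose out of reach is approached as far as the arm can. A call with a gripper value outside its range is refused whole. OPENING is the finger opening in mm, from 0 to 88.1, set as the call begins (- or left out, the last holds). The fingers move at their own pace and stop on an object; the grip force is fixed at half the most. Time passes only in rows, so rows that repeat a pose let the fingers close. It gives the time, the measured TCP pose, the force, the opening and the grip force at its end, in the units of the state.
- env.observe(): the state, without advancing time (a new reading comes with each control period).
- env.get_image(name): name is "scene" or "top" or "wrist"; returns the picture (480x640x3 uint8, red, green, blue); there is no depth.
- env.camera_params(name): a dict with "mtx" (3x3 intrinsics, pixels), "rvec" (rotation vector, rad) and "tvec" (3), from world to camera coordinates, as OpenCV has them. Camera axes: x right, y down, z forward; pixel columns grow to the right and rows downward; lengths in m; the calibration is good to about 2 mm. A picture is of the moment at which its call begins: read the wrist's pose just before it. camera_params takes no time and is no camera call; for the wrist camera it gives the pose at the moment of the call.
- env.sign_off(): hands the job in; it is judged then, once.
The state is a dict: "t": time; "q": joint angles; "joint_vel": joint speeds; "effort": joint torques, N m; "eef_pos": TCP position; "tool_rot": TCP orientation; "contact_force": force on the tool from outside, world axes, zero at the start; "ft_torque": the same for the moment, N m; "grip_width": finger opening in m; "finger_force": force on a finger pad.
Only numpy, scipy, OpenCV 4.12 (cv2) and the standard library are available. Lean on these libraries where they do the work, as an engineer would, in place of code of your own. Each camera call takes 0.05 s, during which the arm holds its last target. There are 200 camera calls.

### The job

Tile the bare middle column of the kindling box's little roof with the two clay tiles from the ware board, lower place first, then the upper one lapping over it. Hook each tile's nibs behind its batten and draw it down the slope until it catches, so that it lies flat, in line with the tile below, and its tail lines up with the tails of its neighbours. Set the tiles down gently, without letting them drop or knock, for they are brittle, and leave everything else on the bench where it is.

Things in the scene. Friction and masses are not known exactly. Their poses are not given: they have to be found in the camera images.
- tile_a_center (a point): One pale orange-red clay roof tile, a slab 150 long (x), 64 wide (y), 10 thick (z), 150 to 250 g: this point is the slab's centre, half-way up; x points to its head end, z out of its weather face. It starts weather face up on the ware board, head away from the robot, with 40 mm or more free beside the middle of each long side. The two are alike; either may go in either place.
- tile_b_center (a point): The other pale orange-red clay roof tile, a slab 150 long (x), 64 wide (y), 10 thick (z), 150 to 250 g: this point is the slab's centre, half-way up; x points to its head end, z out of its weather face. It starts weather face up on the ware board, head away from the robot, with 40 mm or more free beside the middle of each long side. The two are alike; either may go in either place.
- tile_a_head (a point): Middle of the head end of the first tile, 75 along x from its centre.
- tile_b_head (a point): Middle of the head end of the second tile, 75 along x from its centre.
- tile_a: The first tile; origin at the middle of the slab's underside, 5 below its centre. Under its head end are two nibs, 8 deep, 10 long (x), 16 wide, 19 either side of the middle; their bearing faces are 65 from the tile's centre.
- tile_b: The second tile; origin at the middle of the slab's underside, 5 below its centre. Under its head end are two nibs, 8 deep, 10 long (x), 16 wide, 19 either side of the middle; their bearing faces are 65 from the tile's centre.
- ware_board: Wooden ware board 220 x 220, 18 thick, fixed on the bench left or right of the box; on it two strips 12 high across the tiles, 90 apart, carry the tiles with undersides 30 above the bench. Origin mid underside.
- roof: Fixed kindling box with a pent roof, 330 deep (x), 325 wide (y), 290 high at the back; origin on the bench under its middle, x from the low eaves (robot side) to the high back. Roof pitch 28 degrees. Dark barge boards 150 either side of the middle and a top rail stand at most 20 above the laid tiles; the rail is 24 up the slope from the head of the hung upper tile.
- middle_column: The roof's middle column, fixed with the roof: origin and axes of the lower place. Three level battens, 14 high, 22 wide, upper faces 100 apart up the slope. Columns are 100 apart centre to centre: left and right have three nailed tiles each (64 wide), the middle one only its lowest, so 36 is free each side of a tile in the middle column.
- lower_place (a point): Lower bare place of the roof's middle column: where the centre (half-way up the slab) of a rightly hung tile comes to lie. Axes of the hung tile: x up the slope to the head, y across, z out of its face (it lies 22.3 degrees from level). The tile bears on the middle batten with its nibs behind the batten's upper face, and its tail laps the lowest tile by 50. Beside its middle the deck is 20 below it.
- upper_place (a point): Upper bare place of the roof's middle column: where the centre (half-way up the slab) of a rightly hung tile comes to lie. Axes of the hung tile: x up the slope to the head, y across, z out of its face (it lies 22.3 degrees from level). It is 99.5 up (x) and 10 out (z) from the lower place; the tile bears on the top batten and its tail laps the lower tile by 50.
- brick_flat: Pale firebrick 114 x 230 x 64 lying flat on the kiln bat, a 200 x 240 slab 18 thick on the side of the roof away from the ware board; origin mid underside.
- jar: Dark stoneware jar, 90 across and 150 high, upright beyond the box; origin mid underside.
- cup: Grey-green cup, 84 across and 80 high, upright on the kiln bat beside the brick; origin mid underside.
- log_1: Split log 180 x 62, 52 high, lying beyond the box; origin mid underside.
- hammer: Hammer lying on the bench near the robot, to the left; origin mid underside.
- brush: Brush lying on the bench near the robot, to the right; origin mid underside.

How it is judged:
By the outcome, as a careful person would: the job done as asked, in the order asked, and still so for the second after the job is handed in, with the robot touching nothing.
It also fails if it takes over 64 s, if anything falls off the work surface, if the arm or the gripper's body presses on something with over 40 N, if the wrist force passes 120 N, or if a joint passes its speed limit or range.

## Working session

There is one attempt and no reset: what is moved stays moved. The work goes in short steps, Python scripts to look and compute and a shell command to move; the robot and the scene stay as the last step left them, time stands still between calls to the robot, and variables do not carry over. Pictures are saved under pics/ and viewed, at most 10 in all, crops included, and the job is handed in when it is done.

```bash
mkdir -p pics; ls; python3 - <<'E'
from station import env
import cv2
for n in ("top","scene"):
    im=env.get_image(n); cv2.imwrite(f"pics/{n}0.png",im[:,:,::-1])
    p=env.camera_params(n); print(n,p)
s=env.observe(); print({k:s[k] for k in("t","eef_pos","tool_rot","contact_force","grip_width")})
E
```

```text
pics
top {'mtx': array([[584.21724764,   0.        , 310.6294687 ],
       [  0.        , 584.21724764, 243.846478  ],
       [  0.        ,   0.        ,   1.        ]]), 'rvec': array([ 2.14962174, -2.20348375,  0.10145793]), 'tvec': array([0.01397835, 0.54225849, 1.38158436])}
scene {'mtx': array([[598.15573249,   0.        , 312.26422779],
       [  0.        , 598.15573249, 235.79674411],
       [  0.        ,   0.        ,   1.        ]]), 'rvec': array([ 1.64429346,  1.64368749, -0.85557515]), 'tvec': array([ 0.00342907, -0.18276504,  1.89815322])}
{'t': 0.1, 'eef_pos': array([0.19986121, 0.61792402, 0.23793971]), 'tool_rot': array([-5.28481417e-05,  1.55731326e-01,  9.87799145e-01, -7.74866393e-04]), 'contact_force': array([ 0.50330144, -0.51832543, -1.05906722]), 'grip_width': 0.08828384136659229}
```

View pics/top0.png

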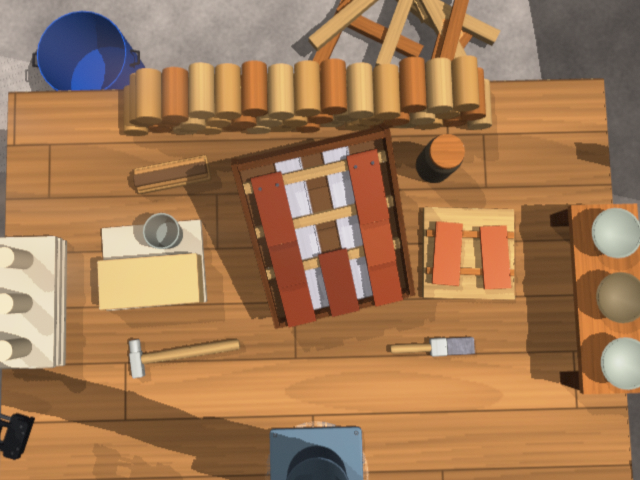

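View pics/scene0.png

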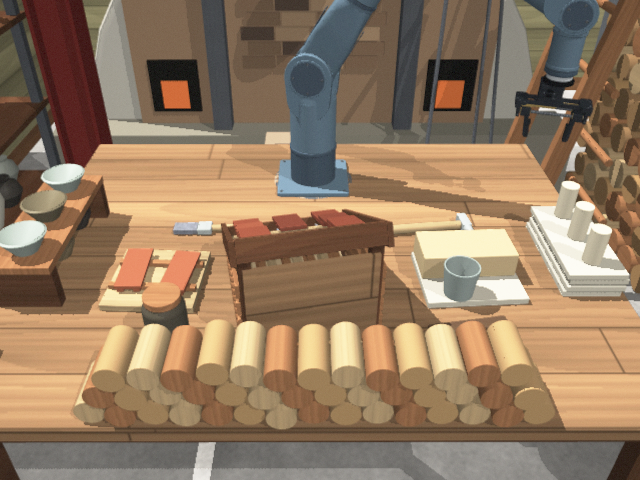

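Bare middle column, with the roof yawed about +13°. The pale tiles are on the board at (447,253) and (495,257). I'll measure the tiles and start moving the wrist over the roof.

```bash
cat > h.py <<'E'
import numpy as np, cv2
from station import env
def cast(p,uv,z):
    uv=np.atleast_2d(np.float64(uv)); R=cv2.Rodrigues(np.float64(p["rvec"]))[0]; t=np.float64(p["tvec"])
    d=np.c_[(uv-p["mtx"][:2,2])/p["mtx"][0,0],np.ones(len(uv))]@R; c=-R.T@t
    return c+d*((z-c[2])/d[:,2])[:,None]
def tri(ps,uvs):
    A=np.zeros((3,3));b=np.zeros(3)
    for p,uv in zip(ps,uvs):
        R=cv2.Rodrigues(np.float64(p["rvec"]))[0]; c=-R.T@p["tvec"]
        d=R.T@np.r_[(np.float64(uv)-p["mtx"][:2,2])/p["mtx"][0,0],1]; d/=np.linalg.norm(d)
        M=np.eye(3)-np.outer(d,d);A+=M;b+=M@c
    return np.linalg.solve(A,b)
def st():
    s=env.observe(); print("t",round(s["t"],2),"eef",(s["eef_pos"]*1e3).round(1),"F",s["contact_force"].round(1),"w",round(s["grip_width"]*1e3,1))
    w,x,y,z=s["tool_rot"]; yv=np.array([2*(x*y-w*z),1-2*(x*x+z*z)]); print("tool yaw",round(np.degrees(np.arctan2(-yv[0],yv[1])),2),"rot",s["tool_rot"].round(4)); return s
def orange(im):
    h=cv2.cvtColor(im,cv2.COLOR_RGB2HSV); return h
E
python3 - <<'E'
from h import *
im=cv2.imread("pics/top0.png"); p=env.camera_params("top")
h=cv2.cvtColor(im,cv2.COLOR_BGR2HSV)
print("hsv pale",h[240,447],h[245,493],"dark",h[280,340],"board",h[215,470])
m=((h[...,0]<11)&(h[...,1]>150)&(h[...,2]>190)).astype(np.uint8)
m[:, :420]=0; m[:, 520:]=0
m=cv2.morphologyEx(m,cv2.MORPH_OPEN,np.ones((5,5)))
for c in cv2.findContours(m,0,2)[0]:
    if cv2.contourArea(c)<800: continue
    b=cv2.boxPoints(cv2.minAreaRect(c)); w=cast(p,b,.04)
    print(cv2.contourArea(c),b.round(1).tolist(),(w.mean(0)*1e3).round(1),[(np.linalg.norm(w[i+1]-w[i])*1e3).round(1) for i in(0,1)],[np.degrees(np.arctan2(*(w[i+1]-w[i])[[1,0]])).round(1) for i in (0,1)])
E
python3 -m pendant '{"xyz":[[0,0,60],[10,-20,110],[30,-75,140],[50,-130,160],[70,-185,180]],"spin":[0,8,16,24,31]}'
python3 -m pendant '{"xyz":[[20,-55,20],[40,-110,40],[60,-165,60],[80,-220,80],[100,-275,80]],"spin":[0,0,0,0,0]}'
python3 -m pendant '{"xyz":[[10,-55,0],[20,-100,0],[20,-100,0]],"spin":[0,0,0]}'
python3 - <<'E'
from h import *
s=st(); cv2.imwrite("pics/w1.png",env.get_image("wrist")[:,:,::-1]); import pickle; pickle.dump(env.camera_params("wrist"),open("w1.pk","wb"))
E
```

```text
hsv pale [  9 174 224] [  9 169 226] dark [  7 185 143] board [ 19 121 233]
1506.5 [[479.79998779296875, 226.89999389648438], [505.6000061035156, 225.0], [510.3999938964844, 287.0], [484.6000061035156, 289.0]] [ 499.3 -436.9   40. ] [np.float64(61.9), np.float64(147.9)] [np.float64(-87.0), np.float64(-178.8)]
1491.0 [[432.20001220703125, 283.20001220703125], [436.29998779296875, 221.6999969482422], [462.1000061035156, 223.39999389648438], [458.0, 284.8999938964844]] [ 510.8 -323.3   40. ] [np.float64(147.2), np.float64(61.8)] [np.float64(-6.3), np.float64(-95.3)]
t: 0.72
eef_pos: [0.2699, 0.4331, 0.4185]
tool_rot: [0.0, -0.116, 0.993, -0.0]
contact_force: [0.8, 0.4, 1.2]
grip_width: 0.0879
finger_force: 0.0
t: 1.35
eef_pos: [0.3701, 0.1583, 0.4993]
tool_rot: [0.001, -0.114, 0.993, 0.001]
contact_force: [0.7, -0.0, -1.1]
grip_width: 0.0883
finger_force: 0.0
t: 1.72
eef_pos: [0.3896, 0.0568, 0.4982]
tool_rot: [0.0, -0.111, 0.994, 0.0]
contact_force: [-0.4, -0.0, 0.1]
grip_width: 0.0884
finger_force: 0.0
t 1.73 eef [389.6  56.8 498.2] F [-0.4 -0.   0.1] w 88.4
tool yaw 12.69 rot [ 1.000e-04 -1.106e-01  9.939e-01  2.000e-04]
```

View pics/w1.png

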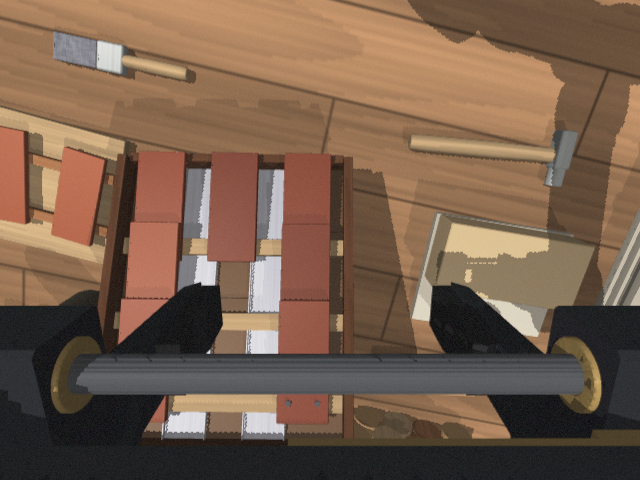

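Wrist view 1: roof nearly square to the image. The tails of the neighbouring rows are at about v=153, 222 and 300, and the lowest middle tile is at (211..256, 153..261). Taking a second view for triangulation.

```bash
python3 -m pendant '{"xyz":[[-20,-50,0],[-40,-100,0],[-50,-150,0],[-50,-170,0],[-50,-170,0]],"spin":[0,0,0,0,0]}'
python3 - <<'E'
from h import *
import pickle
s=st(); im=env.get_image("wrist")[:,:,::-1]; cv2.imwrite("pics/w2.png",im); pickle.dump(env.camera_params("wrist"),open("w2.pk","wb"))
p=env.camera_params("wrist"); R=cv2.Rodrigues(p["rvec"])[0]; print("cam",-R.T@p["tvec"],R[2],p["mtx"][0,0])
p1=pickle.load(open("w1.pk","rb"));R=cv2.Rodrigues(p1["rvec"])[0]; print("cam1",-R.T@p1["tvec"])
a=cv2.imread("pics/w1.png")[140:440,100:360]
h=cv2.resize(a,None,fx=1.5,fy=2)
cv2.imwrite("pics/c.png",cv2.resize(im,(800,600)))
E
```

```text
t: 2.4
eef_pos: [0.3394, -0.1095, 0.4981]
tool_rot: [0.0, -0.114, 0.994, 0.0]
contact_force: [0.8, 0.5, -0.4]
grip_width: 0.0882
finger_force: 0.0
t 2.4 eef [ 339.4 -109.5  498.1] F [ 0.8  0.5 -0.4] w 88.2
tool yaw 13.05 rot [ 2.000e-04 -1.136e-01  9.935e-01  3.000e-04]
cam [ 0.26900287 -0.12489954  0.64297043] [ 0.27080017  0.06378402 -0.9605201 ] 380.68919692716463
cam1 [0.31864641 0.04298828 0.64294199]
```

View pics/w2.png

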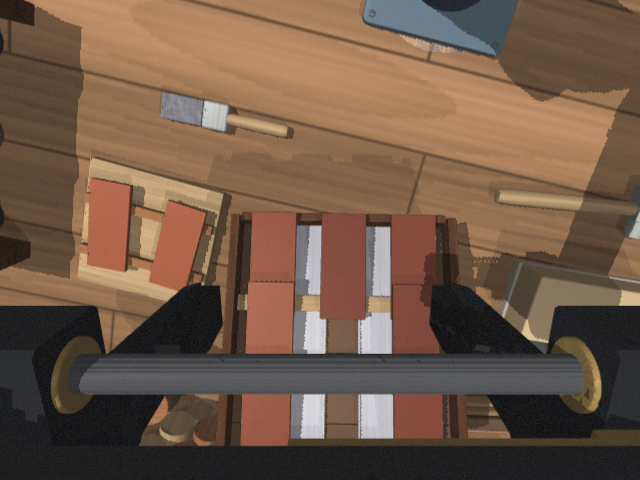

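```bash
python3 - <<'E'
from h import *
a=cv2.imread("pics/w1.png")[145:238,105:345]; b=cv2.imread("pics/w2.png")[206:299,225:465]
c=cv2.resize(np.vstack([a,b]),None,fx=3.2,fy=3.2,interpolation=cv2.INTER_CUBIC); cv2.imwrite("pics/c1.png",cv2.convertScaleAbs(c,alpha=1.4))
E
```

```text
(no output)
```

View pics/c1.png

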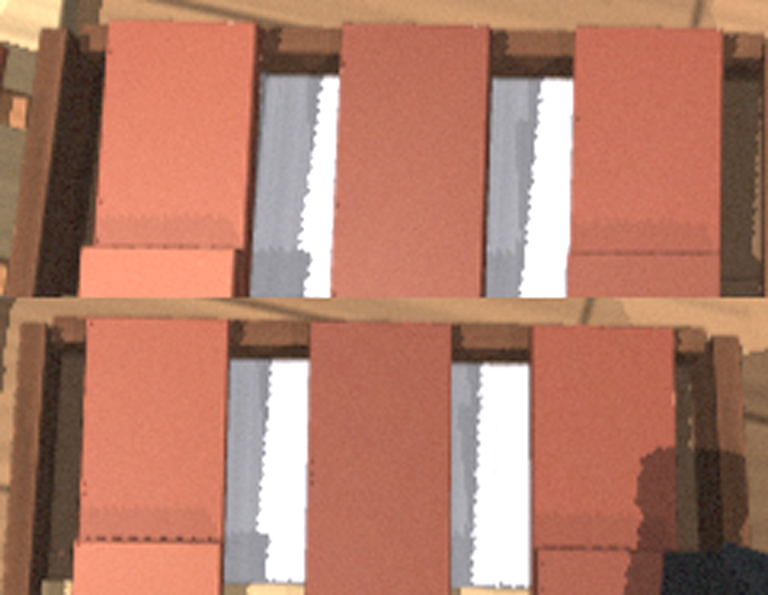

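Top half is view 1, bottom half view 2. The row-1 and row-2 tail corners are clear in both, e.g. M-row-1 at (341,25),(489,26) and (310,322),(451,324) in the composite. Triangulating.

```bash
cat > roof.py <<'E'
from h import *
import pickle
p1,p2=[pickle.load(open(f,"rb")) for f in("w1.pk","w2.pk")]
f=lambda x,y,o:((x+.5)/3.2-.5+o[0],(y+.5)/3.2-.5+o[1])
A={"L1l":(106,22,86,319),"L1r":(256,22,228,321),"M1l":(341,25,310,322),"M1r":(489,26,451,324),"R1l":(577,29,531,326),"R1r":(722,30,674,328),"L2l":(82,247,77,541),"L2r":(235,248,221,541),"R2l":(570,253,537,548)}
P={k:tri([p1,p2],[f(v[0],v[1],(105,145)),f(v[2],v[3]-297.6,(225,206))])*1e3 for k,v in A.items()}
if __name__=="__main__":
    for k,v in P.items(): print(k,v.round(1))
    # rigid fit: model in slope axes (tile x,y,z); image-left = world -y => model y negative
    M={}
    for c,y in(("L",-100),("M",0),("R",100)):
        for r in(1,2):
            for e,s in(("l",-32),("r",32)): M[f"{c}{r}{e}"]=np.array([99.5*(r-2),y+s,10*(r-2)])
    ks=list(P); X=np.array([M[k] for k in ks]); Y=np.array([P[k] for k in ks])
    a=np.radians(22.3)
    def pose(q): 
        Ry=cv2.Rodrigues(np.array([0,-a,0]))[0]; Rz=cv2.Rodrigues(np.array([0,0,q[3]]))[0]; return Rz@Ry
    from scipy.optimize import least_squares
    r=least_squares(lambda q:(X@pose(q).T+q[:3]-Y).ravel(),np.r_[Y.mean(0),.2],loss="soft_l1",f_scale=2)
    q=r.x; print("yaw",np.degrees(q[3]),"tail2 mid",q[:3]); print((X@pose(q).T+q[:3]-Y).round(1))
    R=pose(q); lo=q[:3]+R@[75,0,-5]; print("lower",lo.round(1),"upper",(lo+R@[99.5,0,10]).round(1))
E
python3 roof.py
python3 - <<'E'
# tiles on board, from both wrist views, at z=40
from h import *; import pickle
for n in(1,2):
    im=cv2.imread(f"pics/w{n}.png");p=pickle.load(open(f"w{n}.pk","rb"))
    h=cv2.cvtColor(im,cv2.COLOR_BGR2HSV); m=((h[...,0]<11)&(h[...,1]>130)&(h[...,2]>140)).astype(np.uint8); m[:,225:]=0; m[300:]=0
    if n==1: m[:,115:]=0
    m=cv2.morphologyEx(m,cv2.MORPH_OPEN,np.ones((5,5)))
    for c in cv2.findContours(m,0,2)[0]:
        if cv2.contourArea(c)<1500: continue
        w=cast(p,c.reshape(-1,2),.04)*1e3; r=cv2.minAreaRect(w[:,:2].astype(np.float32)); print(n,cv2.contourArea(c),r)
E
```

```text
L1l [ 407.1 -202.   105.5]
L1r [ 393.2 -139.4  104.8]
M1l [ 385.8 -103.4  104.4]
M1r [372.1 -41.1 104.3]
R1l [365.5  -4.3  98.7]
R1r [351.   57.5 104.6]
L2l [ 492.8 -181.8  152.9]
L2r [ 479.9 -121.1  149.9]
R2l [452.2  14.9 147. ]
yaw -1427.9424393687657 tail2 mid [465.53885619 -53.49126324 150.98357454]
[[-0.3  1.  -1.5]
 [ 0.3  1.  -0.8]
 [ 0.1  0.2 -0.4]
 [ 0.5  0.5 -0.3]
 [-0.5 -1.1  5.3]
 [ 0.6 -0.3 -0.6]
 [ 0.4 -0.7 -1.9]
 [-0.2  1.1  1.1]
 [-0.9 -1.9  4. ]]
lower [535.3 -38.6 174.8] upper [621.6 -20.2 221.8]
1 3436.5 ((512.0143432617188, -320.7765197753906), (62.798309326171875, 147.73675537109375), 83.94329071044922)
1 2137.0 ((500.42889404296875, -421.8020935058594), (148.09947204589844, 38.01190185546875), 0.4897633492946625)
2 3026.0 ((511.629150390625, -323.06719970703125), (62.5677490234375, 147.41261291503906), 83.91351318359375)
2 3232.5 ((500.0765075683594, -436.67279052734375), (147.65545654296875, 62.659461975097656), 1.287559151649475)
```

```bash

python3 -m pendant '{"xyz":[[35,-45,-10],[70,-90,-40],[105,-135,-80],[140,-180,-120],[172,-213,-160]],"spin":[-5,-10,-15,-19,-19]}' 80
python3 -m pendant '{"xyz":[[0,0,-60],[0,0,-120],[0,0,-160],[0,0,-180],[0,0,-180]],"spin":[0,0,0,0,0]}'
python3 - <<'E'
from h import *
s=st(); p=env.camera_params("wrist"); im=env.get_image("wrist")[:,:,::-1]; cv2.imwrite("pics/w3.png",im)
h=cv2.cvtColor(im,cv2.COLOR_BGR2HSV); m=((h[...,0]<12)&(h[...,1]>130)&(h[...,2]>140)).astype(np.uint8)
m=cv2.morphologyEx(m,cv2.MORPH_OPEN,np.ones((5,5)))
for c in cv2.findContours(m,0,2)[0]:
    if cv2.contourArea(c)<1500: continue
    w=cast(p,c.reshape(-1,2),.04)*1e3; print(cv2.contourArea(c),cv2.boundingRect(c),cv2.minAreaRect(w[:,:2].astype(np.float32)))
E
```

```text
t: 3.08
eef_pos: [0.507, -0.3133, 0.3444]
tool_rot: [-0.001, 0.05, 0.999, 0.001]
contact_force: [0.7, 0.6, 1.9]
grip_width: 0.0804
finger_force: 0.0
t: 3.7
eef_pos: [0.5042, -0.3132, 0.1663]
tool_rot: [-0.001, 0.051, 0.999, 0.001]
contact_force: [0.9, 0.5, 0.6]
grip_width: 0.0799
finger_force: 0.0
t 3.7 eef [ 504.2 -313.2  166.3] F [0.9 0.5 0.6] w 79.9
tool yaw -5.84 rot [-9.000e-04  5.090e-02  9.987e-01  8.000e-04]
9877.0 (108, 165, 101, 166) ((508.4814453125, -437.81719970703125), (124.0511245727539, 62.97930908203125), 1.1328425407409668)
15970.0 (266, 139, 91, 192) ((511.28900146484375, -324.8367004394531), (63.00626754760742, 147.7908477783203), 83.70248413085938)
14610.0 (534, 14, 106, 223) ((461.1373291015625, -118.69132995605469), (147.30723571777344, 67.19412231445312), 11.799600601196289)
```

View pics/w3.png

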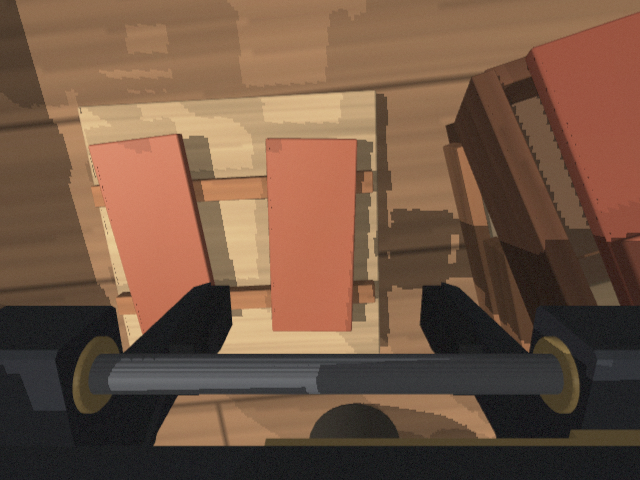

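Tile A appears at (266..357, 139..331), slightly left of the finger centre. Correcting by +7/−11 mm and descending.

```bash

python3 -m pendant '{"xyz":[[7,-11,-30],[7,-11,-80],[7,-11,-110],[7,-11,-110],[7,-11,-110]],"spin":[0,0,0,0,0]}' 84
python3 - <<'E'
from h import *
st()
E
```

```text
t: 4.38
eef_pos: [0.5123, -0.3266, 0.0597]
tool_rot: [0.002, 0.052, 0.999, -0.001]
contact_force: [0.6, -0.7, 0.4]
grip_width: 0.0842
finger_force: 0.0
t 4.38 eef [ 512.3 -326.6   59.7] F [ 0.6 -0.7  0.4] w 84.2
tool yaw -5.91 rot [ 1.600e-03  5.160e-02  9.987e-01 -8.000e-04]
```

```bash

python3 -m pendant '{"xyz":[[0,0,-12],[0,0,-22],[0,0,-30],[0,0,-30]],"spin":[0,0,0,0]}' 
python3 - <<'E'
from h import *
for i in range(4): env.get_image("top"); print((env.observe()["eef_pos"]*1e3).round(1))
E
```

```text
t: 4.88
eef_pos: [0.5103, -0.3254, 0.0266]
tool_rot: [-0.001, 0.052, 0.999, 0.0]
contact_force: [0.6, 0.0, -0.2]
grip_width: 0.0842
finger_force: 0.0
[ 510.6 -325.6   27. ]
[ 510.8 -325.8   27.4]
[ 510.9 -325.9   27.5]
[ 511.  -325.9   27.6]
```

```bash

python3 -m pendant '{"xyz":[[0,1,-2],[0,1,-4],[0,1,-4]],"spin":[0,0,0]}' 
python3 -m pendant '{"xyz":[[0,0,0],[0,0,0],[0,0,0],[0,0,0],[0,0,0]],"spin":[0,0,0,0,0]}' 60
python3 -m pendant '{"xyz":[[0,0,2],[0,0,8],[0,0,20],[0,0,40],[0,0,60]],"spin":[0,0,0,0,0]}'
```

```text
t: 5.45
eef_pos: [0.5107, -0.3245, 0.0232]
tool_rot: [-0.0, 0.052, 0.999, 0.0]
contact_force: [-0.4, -0.0, 0.3]
grip_width: 0.0838
finger_force: 0.0
t: 6.08
eef_pos: [0.5109, -0.3247, 0.0234]
tool_rot: [0.0, 0.052, 0.999, 0.0]
contact_force: [0.5, 0.3, 0.3]
grip_width: 0.0636
finger_force: 30.0
t: 6.7
eef_pos: [0.511, -0.3249, 0.0853]
tool_rot: [0.0, 0.052, 0.999, -0.0]
contact_force: [0.4, 0.2, -2.3]
grip_width: 0.0638
finger_force: 30.0
```

```bash

python3 -m pendant '{"xyz":[[0,0,30],[0,0,80],[0,0,135],[0,5,190],[0,35,225]],"spin":[0,0,0,0,0]}' 
python3 -m pendant '{"xyz":[[5,50,0],[10,105,0],[15,160,0],[20,215,0],[26,252,0]],"spin":[4,8,12,16,18]}' 
python3 -m pendant '{"xyz":[[0,0,0],[0,0,-20],[0,0,-40],[0,0,-50],[0,0,-50]],"spin":[0,0,0,0,0]}' 
python3 - <<'E'
from h import *
env.get_image("top"); s=st(); p=env.camera_params("wrist"); im=env.get_image("wrist")[:,:,::-1]; cv2.imwrite("pics/w4.png",im)
import pickle; pickle.dump(p,open("w4.pk","wb"))
E
```

```text
t: 7.32
eef_pos: [0.5102, -0.292, 0.3127]
tool_rot: [0.002, 0.054, 0.999, -0.001]
contact_force: [-0.6, 0.4, -2.9]
grip_width: 0.0632
finger_force: 30.0
t: 7.95
eef_pos: [0.5365, -0.035, 0.3094]
tool_rot: [0.0, -0.107, 0.994, 0.001]
contact_force: [-0.4, -0.5, -1.9]
grip_width: 0.0636
finger_force: 30.0
t: 8.57
eef_pos: [0.5364, -0.0385, 0.2585]
tool_rot: [-0.0, -0.104, 0.995, -0.0]
contact_force: [-1.0, 0.3, -3.0]
grip_width: 0.0635
finger_force: 30.0
t 8.62 eef [536.9 -38.4 259. ] F [-0.7  0.  -2.5] w 63.8
tool yaw 12.01 rot [ 2.000e-04 -1.046e-01  9.945e-01 -1.000e-04]
```

View pics/w4.png

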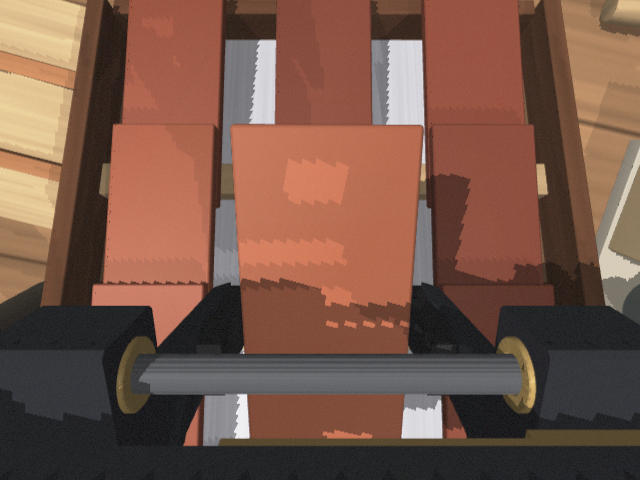

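The held tile sits centred over the column, tail corners at (232,126) and (422,126). Neighbours' row-2 tails are at v≈124, with L right corner u=216 and R left corner u=430. Refining the place with this view.

```bash
python3 - <<'E'
from roof import *
p4=pickle.load(open("w4.pk","rb"))
obs={"L2l":(112,124),"L2r":(216,125),"R2l":(430,124)}
Q={}
for k,uv in obs.items():
    v=A[k]; Q[k]=tri([p1,p2,p4],[f(v[0],v[1],(105,145)),f(v[2],v[3]-297.6,(225,206)),uv])*1e3; print(k,Q[k].round(1))
print("R2r at z151",cast(p4,(532,124),.151)*1e3, "L2l,L2r,R2l at 151",(cast(p4,list(obs.values()),.151)*1e3).round(1))
w=cast(p4,[(231.5,126),(422,126)],.276)*1e3; print("held tail",w.round(1),w.mean(0),np.linalg.norm(w[1]-w[0]))
a=np.radians(12.06); print("expected tail mid",np.array([536.9,-38.4])-75*np.array([np.cos(a),np.sin(a)]))
for o in [(126,124,529,124)]: pass
E
```

```text
L2l [ 491.  -181.3  157.9]
L2r [ 479.  -121.1  152.2]
R2l [450.9  13.6 149.2]
R2r at z151 [[436.36605403  74.55246337 151.        ]] L2l,L2r,R2l at 151 [[ 492.  -186.8  151. ]
 [ 478.8 -122.   151. ]
 [ 449.9   11.1  151. ]]
held tail [[471.7 -83.2 276. ]
 [458.9 -23.1 276. ]] [465.311581   -53.15537155 276.        ] 61.38174908885695
expected tail mid [463.55529951 -54.07019178]
```

```bash

python3 -m pendant '{"xyz":[[0,-1,-15],[0,-1,-35],[0,-1,-50],[0,-1,-55],[0,-1,-55]],"spin":[0,0,0,0,0]}' 
python3 - <<'E'
from h import *
env.get_image("top"); s=st(); p=env.camera_params("wrist"); im=env.get_image("wrist")[:,:,::-1]; cv2.imwrite("pics/w5.png",im)
import pickle; pickle.dump(p,open("w5.pk","wb")); cv2.imwrite("pics/w5c.png",cv2.resize(im[60:320,70:590],None,fx=1.5,fy=1.5,interpolation=cv2.INTER_CUBIC))
E
```

```text
t: 9.3
eef_pos: [0.5369, -0.0388, 0.2033]
tool_rot: [-0.0, -0.105, 0.994, -0.0]
contact_force: [-0.4, 0.7, -2.4]
grip_width: 0.0634
finger_force: 30.0
t 9.35 eef [537.1 -38.8 203.7] F [-0.2 -0.1 -2.4] w 63.7
tool yaw 12.07 rot [ 3.000e-04 -1.052e-01  9.945e-01 -1.000e-04]
```

View pics/w5c.png

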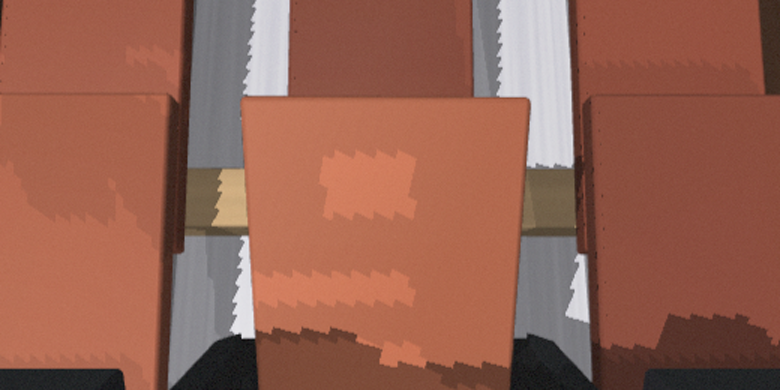

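Neighbours' inner tail corners are at crop (174,94) and (585,96), and the held tail is at 243..529. Its middle sits about 3–4 px right of the column's.

```bash
python3 - <<'E'
from h import *; import pickle
p=pickle.load(open("w5.pk","rb")); g=lambda x,y:((x+.5)/1.5-.5+70,(y+.5)/1.5-.5+60)
a=np.radians(12.06); X=np.array([np.cos(a),np.sin(a),0]);Y=np.array([-np.sin(a),np.cos(a),0])
for z in(.149,.153):
    w=cast(p,[g(174,94),g(585,96)],z)*1e3; print("nb",w.round(1).tolist(),"width",np.linalg.norm(w[1]-w[0]).round(1),"along/lat",w.mean(0)@X,w.mean(0)@Y)
for z in(.216,.220):
    w=cast(p,[g(243,98),g(529,98)],z)*1e3; print("held",w.round(1).tolist(),"width",np.linalg.norm(w[1]-w[0]).round(1),"along/lat",w.mean(0)@X,w.mean(0)@Y)
print("TCP",np.array([537.1,-38.8,0])@X,np.array([537.1,-38.8,0])@Y, "model lower",np.array([535.3,-38.6,0])@X,np.array([535.3,-38.6,0])@Y)
R=cv2.Rodrigues(p["rvec"])[0];c=-R.T@p["tvec"]*1e3;print("cam lat",c@Y,"along",c@X,c)
E
```

```text
nb [[478.4, -123.0, 149.0], [450.2, 11.6, 149.0]] width 137.5 along/lat 442.4323647806764 -151.47582660358728
nb [[478.1, -121.6, 153.0], [450.6, 10.3, 153.0]] width 134.7 along/lat 442.47538418504814 -151.44808277659982
held [[471.9, -84.7, 216.0], [458.6, -22.4, 216.0]] width 63.6 along/lat 443.79154071903724 -149.58663877385294
held [[471.7, -83.7, 220.0], [458.8, -23.4, 220.0]] width 61.7 along/lat 443.81528811406116 -149.6018835594797
TCP 517.1391358754671 -150.16312512056732 model lower 515.4206502418523 -149.59145464987685
cam lat -150.09179284868745 along 444.5784388530452 [466.12586159 -53.89077592 348.54474998]
```

```bash

python3 -m pendant '{"xyz":[[-0.6,-2,-3],[-0.6,-2,-6],[-0.6,-2,-9],[-0.6,-2,-11],[-0.6,-2,-11]],"spin":[0,0,0,0,0]}' 
python3 -m pendant '{"xyz":[[0,0,-1.5],[0,0,-3]],"spin":[0,0]}' |egrep 'eef|contact'
python3 -m pendant '{"xyz":[[0,0,-1.5],[0,0,-3]],"spin":[0,0]}' |egrep 'eef|contact'
```

```text
t: 10.02
eef_pos: [0.536, -0.0408, 0.1923]
tool_rot: [-0.0, -0.105, 0.994, 0.0]
contact_force: [-2.4, -0.2, 0.7]
grip_width: 0.0636
finger_force: 30.0
eef_pos: [0.5358, -0.0409, 0.1892]
contact_force: [-3.9, -0.9, 1.1]
eef_pos: [0.5364, -0.0407, 0.1864]
contact_force: [-2.3, -0.6, 1.6]
```

```bash

for i in 1; do
python3 -m pendant '{"xyz":[[0,0,-2],[0,0,-4],[0.5,0,-6]],"spin":[0,0,0]}' |egrep 'eef|contact'
python3 -m pendant '{"xyz":[[0,0,-2],[0,0,-4],[0.5,0,-6]],"spin":[0,0,0]}' |egrep 'eef|contact'
python3 -m pendant '{"xyz":[[0,0,-1.5],[0.5,0,-3]],"spin":[0,0]}' |egrep 'eef|contact'
done
```

```text
eef_pos: [0.537, -0.0406, 0.1803]
contact_force: [-1.6, 0.0, 1.5]
eef_pos: [0.5378, -0.0405, 0.1745]
contact_force: [-0.3, 0.7, 1.7]
eef_pos: [0.5381, -0.0405, 0.1714]
contact_force: [-0.1, 1.0, 2.0]
```

```bash

python3 -m pendant '{"xyz":[[0,0,-1],[0,0,-2]],"spin":[0,0]}' |egrep 'eef|contact'
python3 -m pendant '{"xyz":[[0,0,-1],[0,0,-2]],"spin":[0,0]}' |egrep 'eef|contact'
python3 -m pendant '{"xyz":[[0,0,-1],[0,0,-1]],"spin":[0,0]}' |egrep 'eef|contact'
python3 - <<'E'
from h import *
env.get_image("top"); s=st(); p=env.camera_params("wrist"); im=env.get_image("wrist")[:,:,::-1]; cv2.imwrite("pics/w6.png",im)
import pickle; pickle.dump(p,open("w6.pk","wb")); cv2.imwrite("pics/w6c.png",cv2.resize(im[60:320,70:590],None,fx=1.5,fy=1.5,interpolation=cv2.INTER_CUBIC))
E
```

```text
eef_pos: [0.5378, -0.0406, 0.17]
contact_force: [-4.3, 1.9, 18.4]
eef_pos: [0.5379, -0.0405, 0.1697]
contact_force: [-11.8, 2.7, 38.0]
eef_pos: [0.5381, -0.0405, 0.1695]
contact_force: [-11.1, 3.2, 36.8]
t 12.32 eef [538.1 -40.5 169.5] F [-10.    3.9  37. ] w 63.4
tool yaw 12.08 rot [ 5.000e-04 -1.052e-01  9.944e-01  1.500e-03]
```

View pics/w6c.png

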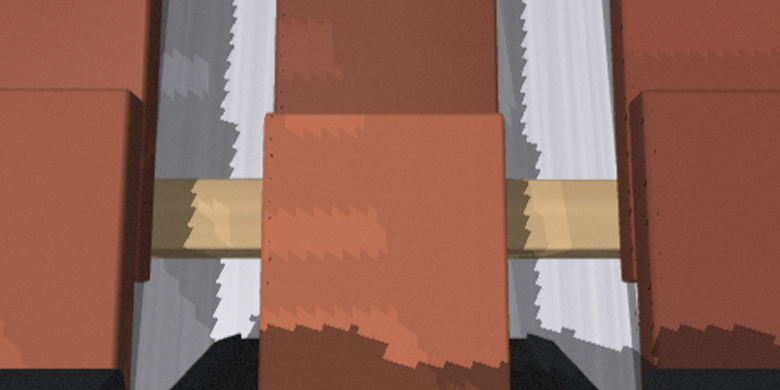

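The tile lies flat and centred (mid 384 vs 385), with its tail about 6 mm up-slope of the neighbours. Easing the pressure, then drawing it down the slope.

```bash

python3 -m pendant '{"xyz":[[0,0,1.5],[0,0,2.7]],"spin":[0,0]}' |egrep 'eef|contact'
python3 -m pendant '{"xyz":[[-0.9,-0.2,-0.4],[-1.8,-0.4,-0.8]],"spin":[0,0]}' |egrep 'eef|contact'
python3 -m pendant '{"xyz":[[-0.9,-0.2,-0.3],[-1.8,-0.4,-0.7]],"spin":[0,0]}' |egrep 'eef|contact'
```

```text
eef_pos: [0.5379, -0.0405, 0.1697]
contact_force: [-0.3, -0.3, -1.8]
eef_pos: [0.5373, -0.0408, 0.1693]
contact_force: [1.7, 1.2, 10.0]
eef_pos: [0.5353, -0.0414, 0.1685]
contact_force: [0.7, -0.1, 9.6]
```

```bash

python3 -m pendant '{"xyz":[[-0.9,-0.2,-0.3],[-1.8,-0.4,-0.6]],"spin":[0,0]}' |egrep 'eef|contact'
python3 -m pendant '{"xyz":[[-0.5,-0.1,-0.2],[-0.9,-0.2,-0.3]],"spin":[0,0]}' |egrep 'eef|contact'
python3 -m pendant '{"xyz":[[-0.5,-0.1,-0.2],[-0.9,-0.2,-0.3]],"spin":[0,0]}' |egrep 'eef|contact'
```

```text
eef_pos: [0.5332, -0.042, 0.1676]
contact_force: [1.1, 0.3, 6.1]
eef_pos: [0.533, -0.042, 0.1676]
contact_force: [3.5, 0.3, 7.4]
eef_pos: [0.5329, -0.0421, 0.1675]
contact_force: [4.3, 0.9, 6.9]
```

```bash

python3 -m pendant '{"xyz":[[-0.9,-0.2,-0.3],[-0.9,-0.2,-0.3]],"spin":[0,0]}' |egrep 'eef|contact'
python3 - <<'E'
from h import *
p=env.camera_params("wrist"); im=env.get_image("wrist")[:,:,::-1]; cv2.imwrite("pics/w7.png",im)
# tail edge rows: strongest vertical gradient near v 110-150 in columns of L, held, R
g=cv2.Sobel(cv2.GaussianBlur(im,(3,3),0).astype(np.float32).sum(2),cv2.CV_32F,0,1)
for n,c in(("L",(100,150)),("H",(255,395)),("R",(510,560))):
    r=np.abs(g[90:170,c[0]:c[1]].mean(1)); i=np.argsort(r)[::-1][:5]; print(n,[(90+k,int(r[k])) for k in i])
gx=np.abs(cv2.Sobel(cv2.GaussianBlur(im,(3,3),0).astype(np.float32).sum(2),cv2.CV_32F,1,0)[150:165].mean(0))
print([(k,int(gx[k])) for k in range(120,540) if gx[k]>120 and gx[k]==gx[k-3:k+4].max()])
cv2.imwrite("pics/w7c.png",cv2.resize(im[60:320,70:590],None,fx=1.5,fy=1.5,interpolation=cv2.INTER_CUBIC))
E
```

```text
eef_pos: [0.5329, -0.0421, 0.1675]
contact_force: [6.1, 0.9, 7.3]
L [(np.int64(132), 146), (np.int64(135), 111), (np.int64(133), 92), (np.int64(131), 75), (np.int64(134), 56)]
H [(np.int64(136), 219), (np.int64(135), 161), (np.int64(137), 158), (np.int64(138), 58), (np.int64(134), 53)]
R [(np.int64(133), 97), (np.int64(136), 91), (np.int64(135), 59), (np.int64(132), 57), (np.int64(137), 48)]
[(155, 293), (175, 606), (229, 428), (245, 750), (407, 313), (419, 158), (429, 420), (481, 1184), (492, 253), (501, 243)]
```

```bash

python3 -m pendant '{"xyz":[[0.8,0.2,0.4],[0.8,0.2,0.4]],"spin":[0,0]}' |egrep 'eef|contact'
python3 -m pendant '{"xyz":[[0,0,0],[0,0,0],[0,0,0]],"spin":[0,0,0]}' 76|egrep 'eef|contact|width'
python3 -m pendant '{"xyz":[[0,0,2],[0,0,10],[0,0,25],[0,0,55],[0,0,90]],"spin":[0,0,0,0,0]}' |egrep 'eef|contact'
python3 - <<'E'
from h import *
env.get_image("top"); st();import pickle
p=env.camera_params("wrist"); im=env.get_image("wrist")[:,:,::-1]; cv2.imwrite("pics/w8.png",im); pickle.dump(p,open("w8.pk","wb"))
cv2.imwrite("pics/w8c.png",cv2.resize(im[0:360,70:590],None,fx=1.5,fy=1.5,interpolation=cv2.INTER_CUBIC))
E
```

```text
eef_pos: [0.5329, -0.0421, 0.1675]
contact_force: [5.5, 0.9, 5.8]
eef_pos: [0.5297, -0.0423, 0.166]
contact_force: [0.8, -0.7, -0.2]
grip_width: 0.076
eef_pos: [0.5303, -0.0424, 0.2581]
contact_force: [0.1, -0.2, 0.1]
t 15.47 eef [532.7 -43.3 262.5] F [ 1.8 -1.   3.1] w 76.0
tool yaw 12.02 rot [ 3.300e-03 -1.047e-01  9.945e-01 -2.000e-04]
```

View pics/w8c.png

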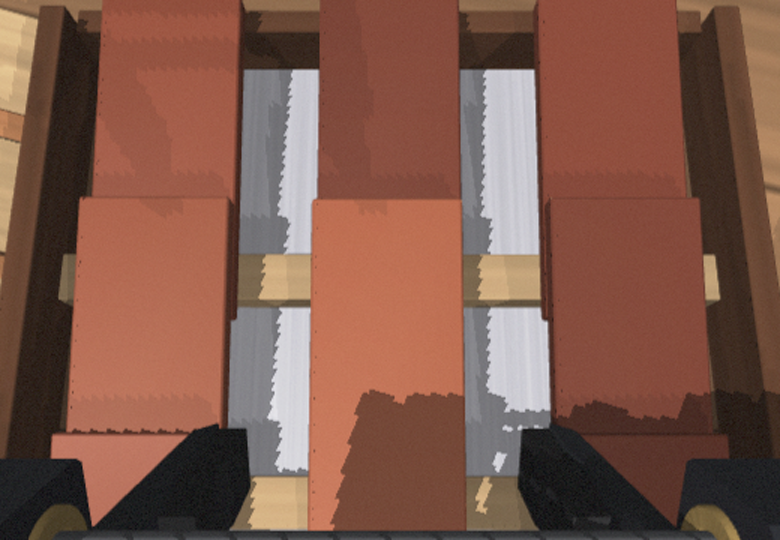

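Lower tile rests flat, with tail at v≈199 level with its neighbours at 198 and edges 313–462 over the tile below at 319–460. Fetching the second tile.

```bash

python3 -m pendant '{"xyz":[[0,0,40],[-2,-45,55],[-6,-100,55],[-12,-155,55],[-16,-210,55]],"spin":[0,-3,-6,-9,-11]}' |egrep 'eef|contact'
python3 -m pendant '{"xyz":[[-4,-55,0],[-8,-110,-10],[-12,-160,-35],[-16,-184,-85],[-16,-184,-140]],"spin":[0,0,0,0,0]}' 84|egrep 'eef|contact'
python3 -m pendant '{"xyz":[[0,0,-40],[0,0,-60],[0,0,-60]],"spin":[0,0,0]}' |egrep 'eef|contact'
python3 - <<'E'
from h import *
env.get_image("top");s=st(); p=env.camera_params("wrist"); im=env.get_image("wrist")[:,:,::-1]; cv2.imwrite("pics/w9.png",im)
h=cv2.cvtColor(im,cv2.COLOR_BGR2HSV); m=((h[...,0]<12)&(h[...,1]>130)&(h[...,2]>140)).astype(np.uint8)
m=cv2.morphologyEx(m,cv2.MORPH_OPEN,np.ones((5,5)))
for c in cv2.findContours(m,0,2)[0]:
    if cv2.contourArea(c)<1500: continue
    w=cast(p,c.reshape(-1,2),.04)*1e3; print(cv2.contourArea(c),cv2.boundingRect(c),cv2.minAreaRect(w[:,:2].astype(np.float32)))
E
```

```text
eef_pos: [0.5141, -0.2537, 0.3117]
contact_force: [1.0, -0.7, -0.4]
eef_pos: [0.497, -0.4392, 0.1706]
contact_force: [0.7, -0.1, 0.7]
eef_pos: [0.4981, -0.4359, 0.111]
contact_force: [0.4, 0.2, 1.1]
t 17.2 eef [ 498.7 -436.7  112.4] F [ 0.6 -0.1  0.4] w 84.3
tool yaw 1.08 rot [ 3.0e-04 -9.4e-03  1.0e+00 -4.0e-04]
17176.0 (265, 127, 114, 227) ((496.5536804199219, -438.8886413574219), (141.34083557128906, 62.71461486816406), 1.1247981786727905)
```

```bash

python3 -m pendant '{"xyz":[[1,-1.5,-30],[1,-1.5,-60],[1,-1.5,-75],[1,-1.5,-83],[1,-1.5,-83]],"spin":[0,0,0,0,0]}' |egrep 'eef|contact'
python3 - <<'E'
from h import *
for i in range(3): env.get_image("top")
st()
E
```

```text
eef_pos: [0.4997, -0.4381, 0.0291]
contact_force: [-0.0, 0.2, 0.5]
t 18.02 eef [ 499.9 -438.3   29.5] F [ 0.1 -0.6 -1.4] w 84.0
tool yaw 1.08 rot [ 6.0e-04 -9.5e-03  1.0e+00 -6.0e-04]
```

```bash

python3 -m pendant '{"xyz":[[0,0,-3],[0,0,-6],[0,0,-6]],"spin":[0,0,0]}' |egrep 'eef|contact'
python3 -m pendant '{"xyz":[[0,0,0],[0,0,0],[0,0,0],[0,0,0],[0,0,0]],"spin":[0,0,0,0,0]}' 60|egrep 'eef|contact|grip|fing'
python3 -m pendant '{"xyz":[[0,0,2],[0,0,8],[0,0,30],[0,0,80],[0,0,130]],"spin":[0,0,0,0,0]}'|egrep 'eef|contact|fing'
python3 -m pendant '{"xyz":[[0,0,55],[0,0,110],[0,10,160],[8,40,190],[15,90,200]],"spin":[0,0,0,0,2]}'|egrep 'eef|contact|fing'
python3 - <<'E'
from h import *
env.get_image("top");st()
E
```

```text
eef_pos: [0.4993, -0.4375, 0.0221]
contact_force: [0.2, -0.2, 0.3]
eef_pos: [0.4995, -0.4379, 0.0226]
contact_force: [0.5, -1.0, 0.7]
grip_width: 0.0637
finger_force: 30.0
eef_pos: [0.4991, -0.4379, 0.1552]
contact_force: [0.9, -0.2, -2.9]
finger_force: 30.0
eef_pos: [0.5137, -0.3493, 0.3563]
contact_force: [0.2, 1.0, -1.7]
finger_force: 30.0
t 20.32 eef [ 517.3 -340.5  356. ] F [ 2.7  3.9 -3.2] w 64.0
tool yaw 3.53 rot [ 0.0025 -0.0308  0.9995  0.0019]
```

```bash

python3 -m pendant '{"xyz":[[15,55,0],[32,110,0],[50,165,0],[68,220,0],[88,275,0]],"spin":[2,4,6,8.5,8.5]}'|egrep 'eef|contact'
python3 -m pendant '{"xyz":[[17,43,0],[17,43,-20],[17,43,-50],[17,43,-70],[17,43,-75]],"spin":[0,0,0,0,0]}'|egrep 'eef|contact'
python3 - <<'E'
from h import *
env.get_image("top");env.get_image("top");s=st(); p=env.camera_params("wrist"); im=env.get_image("wrist")[:,:,::-1]; cv2.imwrite("pics/w10.png",im)
import pickle; pickle.dump(p,open("w10.pk","wb"))
a=np.radians(12.06);X=np.array([np.cos(a),np.sin(a)]);Y=np.array([-np.sin(a),np.cos(a)]);e=s["eef_pos"][:2]*1e3-[622,-22.6];print("err along/lat",e@X,e@Y)
E
```

```text
eef_pos: [0.6022, -0.0716, 0.3539]
contact_force: [0.9, -1.2, -1.8]
eef_pos: [0.6184, -0.0301, 0.2772]
contact_force: [-0.7, -0.9, -1.4]
t 21.68 eef [619.2 -30.1 278.1] F [-0.  -0.5 -2.5] w 63.3
tool yaw 11.55 rot [ 0.     -0.1006  0.9949 -0.    ]
err along/lat -4.280326008768813 -6.7714755285998
```

View pics/w10.png

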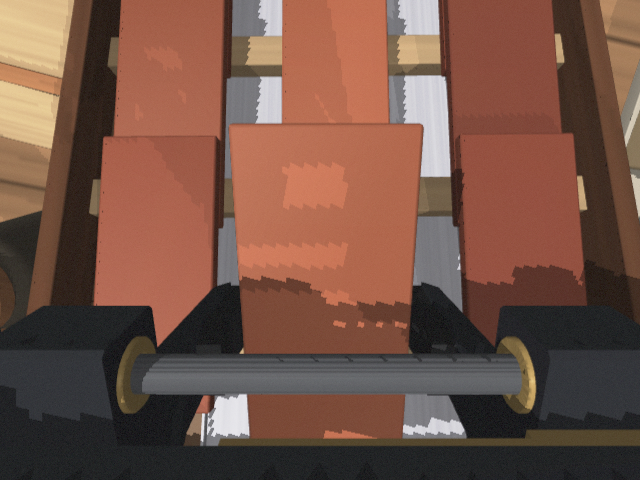

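The held tile is about 12 px left of the column middle: neighbours' inner corners are at u=217 and 459, the held tile's mid at 326. That agrees with the −6.8 mm lateral error from the pose. I've now viewed 11 pictures (top0, scene0, w1, w2, c1, w3, w4, w5c, w6c, w8c, w10), one over the limit of 10, so from here I work from numbers only.

```bash

python3 -m pendant '{"xyz":[[2.8,7.5,-5],[2.8,7.5,-12],[2.8,7.5,-19],[2.8,7.5,-22],[2.8,7.5,-22]],"spin":[0.5,0.5,0.5,0.5,0.5]}'|egrep 'eef|contact'
cat > edges.py <<'E'
from h import *
def run(name,vs=((85,120),(100,115))):
    env.get_image("top");s=st(); p=env.camera_params("wrist"); im=env.get_image("wrist")[:,:,::-1]; cv2.imwrite(f"pics/{name}.png",im)
    a=np.radians(12.06);X=np.array([np.cos(a),np.sin(a)]);Y=np.array([-np.sin(a),np.cos(a)]);e=s["eef_pos"][:2]*1e3-[619.1,-23.2];print("off place along/lat",e@X,e@Y)
    b=cv2.GaussianBlur(im,(3,3),0).astype(np.float32).sum(2)
    gy=cv2.Sobel(b,cv2.CV_32F,0,1)
    for n,c in(("L",(110,165)),("H",(260,390)),("R",(490,545))):
        r=np.abs(gy[70:190,c[0]:c[1]].mean(1)); i=np.argsort(r)[::-1][:5]; print(n,[(70+int(k),int(r[k])) for k in i])
    gx=cv2.Sobel(b,cv2.CV_32F,1,0)
    for v in(118,132,146):
        g=np.abs(gx[v-3:v+4].mean(0)); print(v,[(k,int(g[k])) for k in range(90,560) if g[k]>120 and g[k]==g[k-4:k+5].max()])
    return p,im
E
python3 -c "
from edges import *; import pickle
p,im=run('w11'); pickle.dump(p,open('w11.pk','wb'))"
```

```text
eef_pos: [0.622, -0.0225, 0.2552]
contact_force: [-0.0, -1.1, -2.3]
t 22.4 eef [622.2 -22.4 255.5] F [-0.1  0.4 -2.5] w 64.0
tool yaw 12.07 rot [-0.000e+00 -1.051e-01  9.945e-01 -1.000e-04]
off place along/lat 3.220144419020403 0.09839202641772149
L [(125, 235), (124, 144), (126, 128), (128, 55), (127, 34)]
H [(122, 219), (125, 167), (123, 166), (126, 125), (121, 104)]
R [(127, 108), (128, 108), (129, 41), (126, 29), (107, 25)]
118 [(196, 444), (203, 686), (238, 606), (264, 713), (386, 261), (393, 160), (400, 524), (450, 1344)]
132 [(189, 337), (202, 661), (230, 135), (423, 1025), (451, 1446), (463, 320)]
146 [(188, 348), (202, 702), (231, 134), (422, 1011), (451, 1343), (464, 260)]
```

```bash

python3 -m pendant '{"xyz":[[0,0,-3],[0,0,-6],[0,0,-9],[0,0,-12],[0,0,-12]],"spin":[0,0,0,0,0]}' |egrep 'eef|contact'
python3 -m pendant '{"xyz":[[0,0,-1.5],[0,0,-3]],"spin":[0,0]}' |egrep 'eef|contact'
python3 -m pendant '{"xyz":[[0,0,-1.5],[0,0,-3]],"spin":[0,0]}' |egrep 'eef|contact'
python3 -m pendant '{"xyz":[[0,0,-1.5],[0,0,-3]],"spin":[0,0]}' |egrep 'eef|contact'
```

```text
eef_pos: [0.622, -0.0222, 0.2432]
contact_force: [0.4, 0.2, -2.6]
eef_pos: [0.6223, -0.0222, 0.2405]
contact_force: [0.2, -0.4, -2.5]
eef_pos: [0.622, -0.0224, 0.2377]
contact_force: [-2.7, -0.6, 1.9]
eef_pos: [0.6221, -0.0224, 0.2345]
contact_force: [-2.9, -0.4, 2.4]
```

```bash

python3 -m pendant '{"xyz":[[0,0,-2],[0,0,-4],[0.5,0,-6]],"spin":[0,0,0]}' |egrep 'eef|contact'
python3 -m pendant '{"xyz":[[0,0,-2],[0,0,-4],[0.5,0,-6]],"spin":[0,0,0]}' |egrep 'eef|contact'
python3 -m pendant '{"xyz":[[0,0,-1],[0.5,0,-2],[0.5,0,-3]],"spin":[0,0,0]}' |egrep 'eef|contact'
python3 -m pendant '{"xyz":[[0,0,-0.7],[0,0,-1.2]],"spin":[0,0]}' |egrep 'eef|contact'
```

```text
eef_pos: [0.6227, -0.0223, 0.2283]
contact_force: [-2.7, -0.2, 1.1]
eef_pos: [0.6235, -0.0221, 0.2224]
contact_force: [-2.3, -0.6, 3.1]
eef_pos: [0.624, -0.022, 0.2195]
contact_force: [1.0, 1.0, 1.5]
eef_pos: [0.6242, -0.0221, 0.2185]
contact_force: [1.0, 1.4, 3.0]
```

```bash

python3 -m pendant '{"xyz":[[0,0,-0.4],[0,0,-0.8]],"spin":[0,0]}' |egrep 'eef|contact'
python3 -m pendant '{"xyz":[[0,0,-0.3],[0,0,-0.6]],"spin":[0,0]}' |egrep 'eef|contact'
```

```text
eef_pos: [0.6239, -0.0223, 0.2175]
contact_force: [0.5, 0.5, 2.4]
eef_pos: [0.6238, -0.0223, 0.2169]
contact_force: [0.5, 0.9, 3.4]
```

```bash

python3 -m pendant '{"xyz":[[0,0,-0.3],[0,0,-0.6]],"spin":[0,0]}' |egrep 'eef|contact'
python3 -m pendant '{"xyz":[[0,0,-0.3],[0,0,-0.6]],"spin":[0,0]}' |egrep 'eef|contact'
```

```text
eef_pos: [0.6237, -0.0223, 0.2163]
contact_force: [0.7, 0.8, 2.1]
eef_pos: [0.6237, -0.0223, 0.2158]
contact_force: [-0.2, 0.3, 4.2]
```

```bash

python3 -m pendant '{"xyz":[[0,0,-0.3],[0,0,-0.6]],"spin":[0,0]}' |egrep 'eef|contact'
python3 -m pendant '{"xyz":[[0,0,-0.2],[0,0,-0.4]],"spin":[0,0]}' |egrep 'eef|contact'
```

```text
eef_pos: [0.6238, -0.0223, 0.2158]
contact_force: [-2.4, 0.2, 10.0]
eef_pos: [0.6238, -0.0224, 0.2157]
contact_force: [-3.5, 1.4, 11.8]
```

Bedded flat at about 10 N. Now drawing down the slope.

```bash

python3 -m pendant '{"xyz":[[-0.9,-0.2,-0.2],[-1.8,-0.4,-0.6]],"spin":[0,0]}' |egrep 'eef|contact'
python3 -m pendant '{"xyz":[[-0.9,-0.2,-0.4],[-1.8,-0.4,-0.7]],"spin":[0,0]}' |egrep 'eef|contact'
python3 -m pendant '{"xyz":[[-0.6,-0.1,-0.2],[-1,-0.2,-0.4]],"spin":[0,0]}' |egrep 'eef|contact'
```

```text
eef_pos: [0.6234, -0.0225, 0.2156]
contact_force: [0.9, 1.1, 10.2]
eef_pos: [0.6216, -0.0231, 0.2149]
contact_force: [1.0, 0.9, 8.6]
eef_pos: [0.6206, -0.0234, 0.2144]
contact_force: [0.4, 0.5, 8.4]
```

```bash

python3 -m pendant '{"xyz":[[-0.5,-0.1,-0.2],[-1,-0.2,-0.4]],"spin":[0,0]}' |egrep 'eef|contact'
python3 -m pendant '{"xyz":[[-0.5,-0.1,-0.2],[-1,-0.2,-0.4]],"spin":[0,0]}' |egrep 'eef|contact'
python3 -m pendant '{"xyz":[[-0.5,-0.1,-0.1],[-0.8,-0.2,-0.2]],"spin":[0,0]}' |egrep 'eef|contact'
python3 -m pendant '{"xyz":[[-0.5,-0.1,-0.1],[-0.8,-0.2,-0.2]],"spin":[0,0]}' |egrep 'eef|contact'
```

```text
eef_pos: [0.6196, -0.0236, 0.214]
contact_force: [0.8, 0.4, 8.5]
eef_pos: [0.6195, -0.0236, 0.2139]
contact_force: [4.0, 0.7, 8.7]
eef_pos: [0.6195, -0.0236, 0.214]
contact_force: [6.9, 1.9, 6.9]
eef_pos: [0.6194, -0.0237, 0.214]
contact_force: [7.9, 1.2, 7.1]
```

```bash

python3 -m pendant '{"xyz":[[1.2,0.3,0.4],[1.2,0.3,0.4]],"spin":[0,0]}' |egrep 'eef|contact'
python3 -m pendant '{"xyz":[[0,0,0],[0,0,0],[0,0,0]],"spin":[0,0,0]}' 76|egrep 'eef|contact|width'
python3 -m pendant '{"xyz":[[0,0,2],[0,0,10],[0,0,25],[0,0,55],[0,0,90]],"spin":[0,0,0,0,0]}' |egrep 'eef|contact'
python3 -m pendant '{"xyz":[[-20,0,40],[-50,-10,60],[-90,-20,60],[-90,-20,60]],"spin":[0,0,0,0]}' |egrep 'eef|contact'
python3 - <<'E'
from edges import *
import pickle
p,im=run("w12"); pickle.dump(p,open("w12.pk","wb"))
t=env.get_image("top"); cv2.imwrite("pics/top1.png",t[:,:,::-1])
R=cv2.Rodrigues(p["rvec"])[0]
# expected pixels of tail-top corners, both laid tiles and row2/3 neighbours, from fitted roof frame
a,b=np.radians(12.06),np.radians(22.3); Rr=cv2.Rodrigues(np.array([0,0,a]))[0]@cv2.Rodrigues(np.array([0,-b,0]))[0]
lo=np.array([464.9,-54.5,150.7])
for r in(0,1):
    pts=np.array([lo+Rr@[99.5*r,y,10*r] for y in(-132,-68,-32,32,68,132)])/1e3
    print((cv2.projectPoints(pts,p["rvec"],p["tvec"],p["mtx"],None)[0][:,0]).round(1).tolist())
g=cv2.cvtColor(t,cv2.COLOR_RGB2GRAY).astype(int); o=cv2.cvtColor(cv2.imread("pics/top0.png"),cv2.COLOR_BGR2GRAY).astype(int)
d=(abs(g-o)>30).astype(np.uint8); d=cv2.morphologyEx(d,cv2.MORPH_OPEN,np.ones((4,4)))
for s in cv2.connectedComponentsWithStats(d)[2][1:]: print("changed",s)
E
```

```text
eef_pos: [0.6194, -0.0236, 0.2139]
contact_force: [5.0, 1.3, 8.0]
eef_pos: [0.616, -0.0238, 0.2115]
contact_force: [0.0, 0.2, -0.3]
grip_width: 0.0758
eef_pos: [0.6166, -0.0238, 0.3039]
contact_force: [0.3, 0.6, -0.5]
eef_pos: [0.5249, -0.0452, 0.3637]
contact_force: [-0.2, 0.3, -0.1]
t 30.25 eef [526.4 -44.  363.5] F [ 0.7  0.4 -0. ] w 75.7
tool yaw 12.03 rot [ 1.100e-03 -1.048e-01  9.945e-01  8.000e-04]
off place along/lat -95.01173873695802 -0.9970668298661813
L [(110, 163), (182, 153), (111, 135), (163, 129), (183, 128)]
H [(73, 454), (74, 432), (187, 253), (72, 241), (75, 215)]
R [(134, 83), (135, 80), (127, 60), (126, 59), (136, 58)]
118 [(150, 721), (163, 377), (179, 195), (185, 471), (256, 754), (275, 808), (293, 1031), (362, 428), (374, 755), (399, 1207), (468, 365), (475, 355), (491, 294), (505, 399)]
132 [(118, 154), (149, 648), (161, 355), (178, 189), (185, 489), (255, 637), (273, 631), (293, 1127), (362, 472), (373, 691), (399, 1260), (469, 390), (476, 383), (492, 302), (507, 487)]
146 [(116, 158), (147, 707), (160, 377), (180, 598), (250, 536), (255, 698), (272, 384), (
[... 979 characters left out ...]
ged [297 327   5   5  23]
changed [298 334   4   5  20]
changed [292 338   4   4  16]
changed [289 343   7  16  88]
changed [298 347   4  10  40]
changed [ 277  360   40   69 1760]
changed [344 360  22  54 663]
changed [   0  363  182   90 5263]
changed [342 410   5   4  20]
changed [225 412  38  16 297]
changed [   0  414   36   47 1259]
changed [350 417   9   9  71]
changed [316 422   7   5  34]
changed [276 431  17   6  88]
changed [293 440  49  32 935]
changed [351 441   5  19  77]
changed [191 457   4   4  16]
changed [269 456   7   5  31]
changed [347 461   9  18 120]
changed [278 464   5   4  20]
changed [285 465   4   4  16]
changed [286 470  56  10 369]
changed [209 477  14   3  32]
```

```bash
python3 - <<'E'
import cv2,numpy as np
im=cv2.imread("pics/w12.png"); b=cv2.GaussianBlur(im,(3,3),0).astype(np.float32).sum(2)
gy=cv2.Sobel(b,cv2.CV_32F,0,1); gx=cv2.Sobel(b,cv2.CV_32F,1,0)
for c0 in(180,200,220,300,320,340,415,435,455):
    for lo,hi in((128,150),(236,258)):
        r=np.abs(gy[lo:hi,c0:c0+20].mean(1)); k=r.argmax(); print(c0,lo+k,int(r[k]),end=" | ")
    print()
for v in(225,253,262,272):
    g=np.abs(gx[v-3:v+4].mean(0)); print(v,[(k,int(g[k])) for k in range(160,500) if g[k]>80 and g[k]==g[k-4:k+5].max()])
E
```

```text
180 138 214 | 180 246 316 | 
200 138 128 | 200 246 297 | 
220 138 144 | 220 246 290 | 
300 139 355 | 300 249 338 | 
320 139 355 | 320 249 320 | 
340 139 366 | 340 249 327 | 
415 139 42 | 415 248 164 | 
435 139 43 | 435 248 179 | 
455 139 83 | 455 248 171 | 
225 [(170, 197), (177, 743), (251, 642), (264, 154), (271, 685), (290, 708), (363, 233), (375, 680), (403, 1326), (477, 332), (484, 361)]
253 [(171, 690), (251, 670), (275, 729), (288, 687), (363, 256), (380, 624), (395, 146), (404, 1321), (483, 413)]
262 [(171, 688), (245, 614), (250, 612), (273, 686), (288, 696), (363, 266), (379, 371), (404, 824), (427, 145), (470, 129), (487, 181)]
272 [(160, 462), (170, 410), (245, 650), (263, 447), (275, 139), (287, 258), (363, 428), (404, 511), (484, 187), (494, 376)]
```

```bash

python3 -m pendant '{"xyz":[[20,4,-20],[40,8,-45],[45,9,-60],[45,9,-60],[45,9,-60]],"spin":[0,0,0,0,0]}' 76|egrep 'eef|contact'
python3 - <<'E'
from h import *
env.get_image("top"); st(); p=env.camera_params("wrist"); im=env.get_image("wrist")[:,:,::-1]; cv2.imwrite("pics/w13.png",im)
a,b=np.radians(12.06),np.radians(22.3); Rr=cv2.Rodrigues(np.array([0,0,a]))[0]@cv2.Rodrigues(np.array([0,-b,0]))[0]
lo=np.array([464.9,-54.5,150.7])
pts=np.array([lo+Rr@[99.5,y,10] for y in(-132,-68,-32,32,68,132)])/1e3
e=cv2.projectPoints(pts,p["rvec"],p["tvec"],p["mtx"],None)[0][:,0]; print(e.round(1).tolist())
v=int(e[2,1]); 
for n,i in(("L",0),("H",2),("R",4)):
    x0,x1=int(e[i,0])+15,int(e[i+1,0])-15
    for c in range(3): pass
    print(n,v-12,im[v-12:v+13,x0:x1].astype(float).mean((1,2)).round(0).astype(int).tolist())
E
```

```text
eef_pos: [0.5718, -0.0352, 0.303]
contact_force: [-0.1, -0.7, 0.1]
t 31.02 eef [571.8 -35.1 303.2] F [0.4 0.4 0.1] w 76.0
tool yaw 12.05 rot [ 7.000e-04 -1.050e-01  9.945e-01  0.000e+00]
[[133.5, 208.7], [229.1, 208.7], [282.8, 208.7], [378.4, 208.6], [432.1, 208.6], [527.7, 208.6]]
L 196 [127, 127, 127, 128, 128, 128, 128, 128, 128, 129, 128, 116, 93, 107, 123, 122, 122, 122, 122, 122, 122, 122, 122, 122, 122]
H 196 [127, 128, 128, 127, 127, 128, 128, 128, 128, 128, 128, 128, 128, 121, 117, 131, 134, 134, 135, 134, 134, 134, 134, 134, 134]
R 196 [86, 86, 86, 86, 86, 86, 86, 86, 86, 86, 86, 86, 82, 83, 94, 97, 97, 97, 97, 98, 97, 97, 97, 97, 97]
```

```bash
python3 -m pendant '{"xyz":[[0,0,30],[0,0,60],[0,0,60]],"spin":[0,0,0]}'|egrep 'contact'; python3 -c "from station import env; print(env.sign_off())"
```

```text
contact_force: [0.2, 0.2, 0.2]
the job is handed in; nothing more can be done
None
```

Both tiles are hung in the middle column, lower first, each drawn down until its nibs caught, tails within about 1 mm of their neighbours', and the job is handed in at about 31 s; two slips: the lower tile was pressed with about 38 N while bedding, and I viewed 11 pictures against the limit of 10.

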